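# Charge the dosing stand into the jigger

## Task

Stand the steel jigger upright in the middle of the small round drip post of the dosing stand and let go of it. Then take the metal charger, push it squarely over the stand's tilted nipple until it snaps on, and press it fully home against the valve spring without ramming it. Finish while you are still gripping the charger and holding it pressed home; leave the jigger standing and the other things where they are.

Things in the scene. Friction and masses are not known exactly. Their poses are not given: they have to be found in the camera images.
- jigger: steel double-cone measuring cup, 45 mm across both rims, 78 mm tall, 0.09 kg, standing on the worktop. For contact it is a solid 44 mm cylinder: grip it across that width, best near the upper rim (about 60 mm above its foot). Origin: centre of its underside, z up.
- post_top (a point): centre of the flat top of the stand's drip post: a 50 mm wide, 3.5 mm thick plate on a thin stem, its top 50 mm above the worktop. The post stands on the stand's base plate, 158 mm from the nipple. A thin bent spout reaches 149 mm high and stays 65 mm or more from the post's axis.
- charger: plain metal charger (the coupler), a round cylinder 96 mm tall, 0.2 kg, standing on the worktop on its mouth, bore down. Lower skirt 38 mm wide up to 42 mm height. Origin: centre of its mouth (the underside); z axis runs along it to the closed top. Bore: countersunk from 30 mm at the mouth to 20.4 mm at 6 mm depth, roof at 38 mm depth.
- nipple: foot of the tilted nipple on the stand's sloping head, fixed. Origin: centre of the 42 mm flange, 100 mm above the worktop; z axis points out along the nipple, leaning 0.35 rad from vertical towards the stand's front, which looks roughly at the robot. Fully home, the charger's mouth sits on the flange: origins together, z axes in line. Low friction. The nipple is 18 mm wide up to 26 mm height.
- valve (a joint): the valve pin: 0 = out; the charger's roof starts to push it when the mouth is 8 mm above the flange, 0.008 m = charger fully home, mouth on the flange. Spring: 3 N preload, 700 N/m.
- spoon_bar: bystander: teaspoon, 130 mm long, lying on the worktop between jigger and charger, to be left alone; origin at its middle, x along it.
- sauce_cup: bystander: round lidded plastic cup, 73 mm wide, 49 mm tall, to be left alone; origin centre of its underside.
- charger_grip (a point): middle of the charger's 32 mm wide round grip section, on its axis 68 mm above the mouth; the section runs from 47 to 88 mm above the mouth. Any turn about the axis will do.
- pin_end (a point): end of the 8 mm valve pin on the nipple's axis, 46 mm above the flange when out (fixed point); below it the nipple tapers from 11 mm (34 mm height) to 18 mm (26 mm height). Three sprung balls 19 mm above the flange snap into the charger's bore: passing them takes about 8 N with the mouth about 18 to 13 mm above the flange; then the charger is drawn on, and would rest at about 7 mm.
- oven_corner (a point): obstacle, fixed: top corner of the microwave oven, 276 mm above the worktop. The oven's flat side, which looks at the robot, runs from here to the right for 360 mm, its right end 64 mm farther from the robot; it stands down to the worktop. Keep the hand clear of it when crossing between stand and loose things.
Not all that is in view belongs to the job. Leave any purple look-alike of the jigger alone.

How it is judged:
By the outcome, as a careful person would: the job done as asked, in the order asked, and still so for the second after the job is handed in, while the arm keeps its last pose, push and grip.
It also fails if it takes over 61 s, if anything falls off the work surface, if the arm or the gripper's body presses on something with over 40 N, if the wrist force passes 120 N, or if a joint passes its speed limit or range.

## Robot

A 6-joint arm with a two-finger parallel gripper is mounted at the origin on a cart in front of the work surface, level with it; the furniture and walls round the work are solid. World frame = base frame: x ahead of the robot, y to its left, z up, the work surface at z = 0. Lengths are in mm, angles in degrees, forces in N, time in s.
With the tool pointing down it reaches from about 300 to 850 mm from the base axis. Payload 5.4 kg.
Tool frame: the origin (TCP) lies at the very end of the fingers, on their centre line; the grasp point (between the pads) lies 19 mm behind it; x points along the fingers, y is the direction in which the jaws open and shut, and the axes are right-handed (so a half turn about x gives the same grasp; the last joint's range is limited). The gripper opens to 85 mm and grips with 20 to 120 N. Pads are 22 mm wide; open, the fingers measure 114 mm over their backs; the gripper's body (76 mm by 85 mm) begins 54 mm behind the grasp point. The pads swing forward as they close: fully open they stand 13 mm farther back than shut.
Start: joints at [61.931, 9.076, 91.501, -0, 79.423, -12.038], TCP at [158.804, 552.619, 231.299] pointing down, gripper open.
Joint ranges: [-166.64, 166.64], [-54.1, 131.32], [10.49, 154.53], [-73.88, 253.88], [9.74, 151.15], [-171.62, 171.62]. Speed limits (degrees/s): [147.25, 147.25, 180, 180, 180, 180].

## Interface

Orientations are given as a 3x3 rotation matrix whose columns are the frame's x, y, z axes.
In Python, from station import readout, viewer, hand_in gives the robot as it stands.
- The arm moves only by the shell command python3 -m inch 'ROWS' [OPENING] [FORCE]. ROWS is a JSON object of lists of equal length, an entry for each row: "xyz": the shift along the world's x, y, z in mm, a list of three; "turn": the turn, a rotation vector about the world's x, y, z in rad, a list of three. In form: {"xyz": [[x, y, z], ...], "turn": [[wx, wy, wz], ...]}. A call has 1 to 8 rows; each row shifts and turns the pose as measured when the row begins; what a row does not reach is not made up. A row lasts 1/8 s, in which the tool goes at most 62.5 mm and 10.7 degrees, less where a joint would pass 70% of its speed; a pose out of reach is approached as far as the arm can. A call is refused whole if a number of a shift passes 62.5 or a number of a turn 0.188, either way. A call with a gripper value outside its range is refused whole. OPENING is the closure, from 0 (fully open) to 1 (shut), set as the call begins (- or left out, the last holds). The fingers move at their own pace and stop on an object; FORCE is the grip in N (left out, the last holds). Time passes only in rows, so rows that do not move let the fingers close. It gives the time, the measured TCP pose, the force and the opening at its end, in the units of the state.
- readout.read_state(): the state, without advancing time (a new reading comes with each control period).
- viewer.grab_frame(name): name is "scene" or "side" or "wrist"; returns a dict with "image" (480x640x3 uint8, red, green, blue), "fx", "fy", "cx", "cy" (pixels), "cam_to_world" (4x4, takes a point from camera to world coordinates). Camera axes: x right, y down, z forward; pixel columns grow to the right and rows downward; lengths in mm; the calibration is good to about 2 mm. A picture is of the moment at which its call begins. There is no depth.
- hand_in(): hands the job in, once; it reports no verdict.
The state is a dict: "clock": time; "joints": joint angles; "qd": joint speeds; "tau": joint torques, N m; "tcp_pos": TCP position; "ee_rot": TCP orientation; "force": force on the tool from outside, world axes, zero at the start; "wrist_torque": the same for the moment, N m; "grip_width": opening from 0.0 (shut) to 1.0 (fully open).
Only numpy, scipy, OpenCV 4.12 (cv2) and the standard library are available. Lean on these libraries where they do the work, as an engineer would, in place of code of your own. Each camera call takes 0.05 s, during which the arm holds its last target. There are 200 camera calls.

## Working session

There is one attempt and no reset: what is moved stays moved. The work goes in short steps, Python scripts to look and compute and a shell command to move; the robot and the scene stay as the last step left them, time stands still between calls to the robot, and variables do not carry over. Pictures are saved under pics/ and viewed, about 8 in all and at most 12, crops included, and the job is handed in when it is done.

```bash
mkdir -p pics; cat > h.py <<'E'
import numpy as np, cv2
from station import readout, viewer
def grab(n,f):
    d=viewer.grab_frame(n); cv2.imwrite(f'pics/{f}.png',cv2.cvtColor(np.array(d['image']),cv2.COLOR_RGB2BGR))
    np.savez(f'pics/{f}.npz',K=[d['fx'],d['fy'],d['cx'],d['cy']],T=np.array(d['cam_to_world']))
    return d
def ld(f):
    z=np.load(f'pics/{f}.npz'); return z['K'],z['T']
def ray(f,u,v):
    K,T=ld(f); r=T[:3,:3]@np.array([(u-K[2])/K[0],(v-K[3])/K[1],1]); return T[:3,3],r/np.linalg.norm(r)
def onz(f,u,v,z):
    o,r=ray(f,u,v); return o+r*(z-o[2])/r[2]
def tri(*obs):
    A=np.zeros((3,3));b=np.zeros(3);R=[]
    for f,u,v in obs:
        o,r=ray(f,u,v);P=np.eye(3)-np.outer(r,r);A+=P;b+=P@o;R.append((P,o))
    p=np.linalg.solve(A,b); return p,[np.linalg.norm(P@(p-o)).round(1) for P,o in R]
def proj(f,p):
    K,T=ld(f); c=T[:3,:3].T@(np.array(p)-T[:3,3]); return np.array([K[0]*c[0]/c[2]+K[2],K[1]*c[1]/c[2]+K[3]])
E
python3 - <<'E'
from h import *
for n in('scene','side','wrist'):
    grab(n,n+'0'); print(n,ld(n+'0')[1].round(2).tolist(),ld(n+'0')[0])
s=readout.read_state();print(s)
E
```

```text
scene [[0.46, -0.58, 0.67, -252.9], [-0.89, -0.31, 0.33, -331.48], [0.01, -0.75, -0.66, 943.33], [0.0, 0.0, 0.0, 1.0]] [433.78410109 433.78410109 316.70662725 238.19213386]
side [[-0.91, -0.25, 0.33, 139.91], [-0.42, 0.55, -0.72, 922.24], [0.0, -0.8, -0.61, 925.85], [0.0, 0.0, 0.0, 1.0]] [517.83527813 517.83527813 324.57531745 239.62339423]
wrist [[0.28, 0.93, 0.26, 93.6], [0.96, -0.27, -0.08, 570.22], [-0.0, 0.27, -0.96, 372.96], [0.0, 0.0, 0.0, 1.0]] [392.85496932 392.85496932 322.46046676 242.03846267]
{'clock': 0.15, 'joints': array([ 6.19295711e+01,  9.10576245e+00,  9.15555176e+01, -8.05055127e-04,
        7.94204459e+01, -1.20389343e+01]), 'qd': array([ 0.0291689 , -0.08955165, -0.25504224,  0.00578648,  0.05202238,
       -0.00074825]), 'tau': array([ 5.77473565e-04, -3.96375740e+01, -3.31786215e+01, -1.27834255e-04,
        5.46345589e-03, -5.96778136e-05]), 'tcp_pos': array([158.6135099 , 552.22175575, 230.52998616]), 'ee_rot': array([[-6.59007500e-04,  2.76162756e-01,  9.61110659e-01],
       [-1.26509846e-03,  9.61109868e-01, -2.76163396e-01],
       [-9.99998983e-01, -1.39789336e-03, -2.84005535e-04]]), 'force': array([-0.27056439, -0.25794941, -0.3226037 ]), 'wrist_torque': array([-0.01824342, -0.03062243,  0.00085195]), 'grip_width': 0.9955054406048085}
```

View pics/scene0.png

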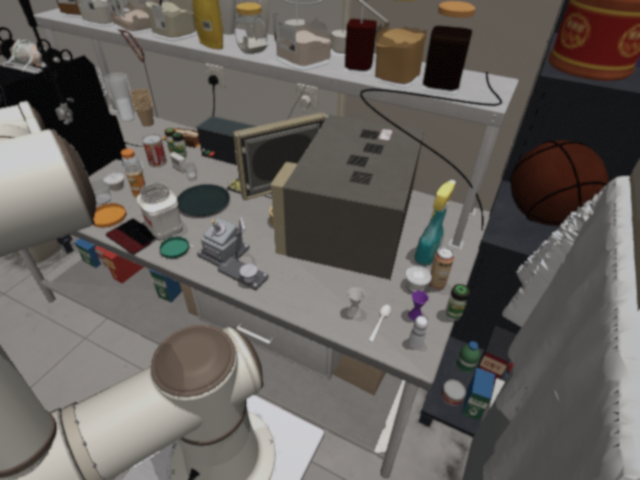

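View pics/side0.png

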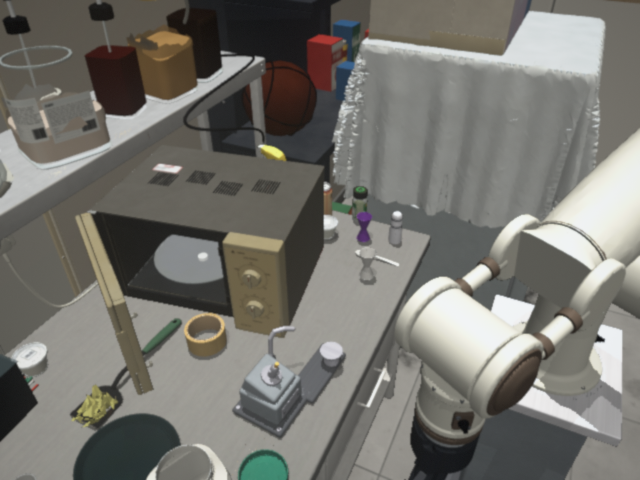

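Scene view: stand head at about (222,238), drip post (248,272), jigger (355,303), spoon (380,320), purple look-alike (418,305), charger (419,333). Side view: nipple (274,372), post (331,352), jigger (367,265), charger (397,228). I'll enlarge the crops to get finer pixel positions.

```bash
python3 - <<'E'
import cv2,numpy as np
a=cv2.imread('pics/scene0.png');b=cv2.imread('pics/side0.png')
def c(i,x,y,w,h,s): return cv2.resize(i[y:y+h,x:x+w],(w*s,h*s),interpolation=cv2.INTER_CUBIC)
t=np.hstack([c(a,190,210,90,85,4),c(a,335,275,110,85,4)])
u=np.hstack([c(b,225,315,130,120,3),c(b,335,180,130,120,3)])
cv2.imwrite('pics/cr.png',np.vstack([t[:,:780],u[:260*2,:780]])[:, :800] if 0 else np.vstack([cv2.copyMakeBorder(t,0,0,0,0,0)[:,:780],u[:,:780]])[:700])
cv2.imwrite('pics/c1.png',t);cv2.imwrite('pics/c2.png',u)
E
```

```text
(no output)
```

View pics/c1.png

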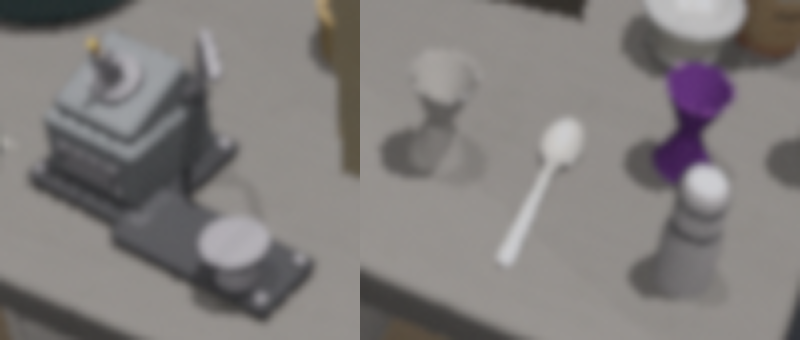

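View pics/c2.png

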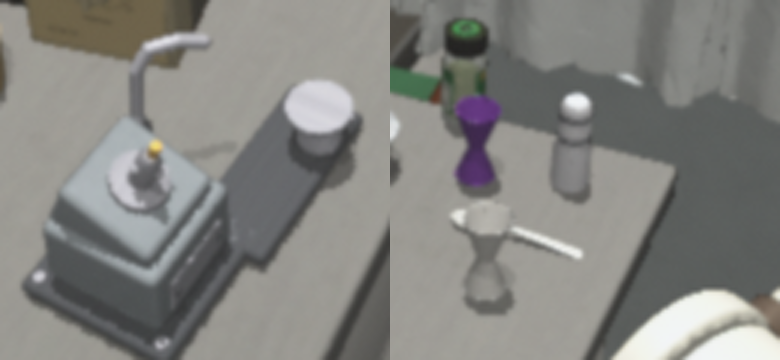

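```bash
python3 - <<'E'
from h import *
S,D='scene0','side0'
for n,a,b,z in[('post',(248.5,270.75),(331.3,350.3),50),('flange',(219.5,229),(271.7,375),100),('pin',(213,221),(277,364.3),143),('jrim',(356.5,293),(367.7,251.7),78),('jfoot',(353,315),(366.7,276.2),0),('chtop',(418.5,320),(397,213.5),93),('chfoot',(416.5,345),(395.7,240.5),0),('ovencorner?',(283,167),(323,167),276),('spoonbowl',(385.5,309),(358,252),0),('spoonend',(371.5,340),(397,264),0)]:
    p,r=tri((S,*a),(D,*b)); print(n,p.round(),r,onz(S,*a,z).round(),onz(D,*b,z).round())
p=readout.read_state()['tcp_pos'];print(proj('wrist0',p))
E
```

```text
post [441. 229.  48.] [np.float64(0.1), np.float64(0.1)] [439. 228.  50.] [440. 231.  50.]
flange [507. 373.  97.] [np.float64(1.4), np.float64(1.4)] [506. 371. 100.] [504. 376. 100.]
pin [490. 376. 140.] [np.float64(0.4), np.float64(0.4)] [487. 374. 143.] [488. 379. 143.]
jrim [479. -88.  81.] [np.float64(0.4), np.float64(0.4)] [482. -87.  78.] [480. -92.  78.]
jfoot [476. -87.  -4.] [np.float64(1.7), np.float64(1.7)] [470. -88.   0.] [476. -85.   0.]
chtop [ 457. -262.   99.] [np.float64(1.4), np.float64(1.4)] [ 460. -261.   93.] [ 460. -272.   93.]
chfoot [ 457. -272.   -1.] [np.float64(1.3), np.float64(1.3)] [ 457. -273.    0.] [ 455. -269.    0.]
ovencorner? [498. 123. 416.] [np.float64(20.0), np.float64(20.0)] [655. 231. 276.] [ 627. -131.  276.]
spoonbowl [ 530. -162.    7.] [np.float64(2.9), np.float64(2.9)] [ 532. -160.    0.] [ 536. -172.    0.]
spoonend [ 416. -164.    3.] [np.float64(0.5), np.float64(0.5)] [ 418. -164.    0.] [ 418. -168.   -0.]
[325.54614546 310.05694561]
```

View pics/wrist0.png

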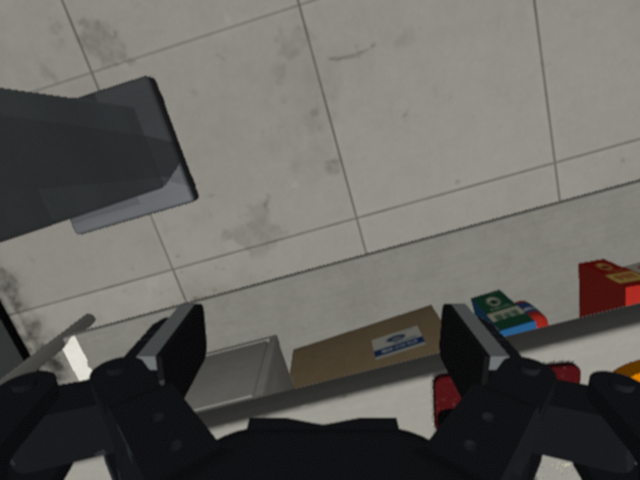

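Wrist view shows only floor and table edge so far, with the fingers at about (180,370) and (470,370). I'll move towards the jigger.

```bash
python3 -m inch '{"xyz":[[26,-54,0],[26,-54,0],[26,-54,0],[26,-54,0],[26,-54,0],[26,-54,0],[26,-54,0],[26,-54,0]],"turn":[[0,0,0],[0,0,0],[0,0,0],[0,0,0],[0,0,0],[0,0,0],[0,0,0],[0,0,0]]}' 0 60
python3 - <<'E'
from h import *
S,D='scene0','side0'
for n,a,b in[('spouttip',(242.5,225),(294,328.7)),('spoutbend',(239,220),(271,332)),('spoutbase',(237.5,258),(273,356)),('purple foot',(421,315),(361.5,238))]:
    p,r=tri((S,*a),(D,*b)); print(n,p.round(),r)
for u,v in((290,168),(285,165),(275,165)): print(onz(S,u,v,276).round())
print(onz(S,280,252,0).round(),onz(S,384,275,0).round(),onz(D,240,330,0).round())
E
```

```text
clock: 1.15
tcp_pos: [368.1, 109.1, 228.2]
ee_rot: [[0.001, 0.267, 0.964], [-0.003, 0.964, -0.267], [-1.0, -0.002, 0.002]]
force: [1.3, -0.3, -0.4]
grip_width: 1.001
spouttip [503. 284. 147.] [np.float64(4.3), np.float64(4.3)]
spoutbend [535. 313. 141.] [np.float64(4.5), np.float64(4.5)]
spoutbase [522. 304.  32.] [np.float64(31.9), np.float64(31.9)]
purple foot [ 559. -253.   -8.] [np.float64(4.3), np.float64(4.3)]
[660. 211. 276.]
[667. 232. 276.]
[654. 257. 276.]
[594. 218.   0.] [ 654. -110.   -0.] [682. 226.   0.]
```

```bash
python3 -m inch '{"xyz":[[27,-49,-10],[27,-49,-10],[27,-49,-10],[27,-49,-12],[0,0,0],[0,0,0]],"turn":[[0,0,0],[0,0,0],[0,0,0],[0,0,0],[0,0,0],[0,0,0]]}'
python3 - <<'E'
from h import *
grab('wrist','w1'); s=readout.read_state()['tcp_pos'];print(s.round(1))
for p in([477,-88,78],[477,-88,0],s): print(proj('w1',p))
E
```

```text
clock: 1.9
tcp_pos: [478.8, -97.5, 184.2]
ee_rot: [[0.003, 0.275, 0.962], [-0.001, 0.962, -0.275], [-1.0, -0.001, 0.003]]
force: [0.8, 1.1, 0.1]
grip_width: 1.0
[478.7 -97.3 184.2]
[337.65927112 232.72550158]
[334.36320649 209.81038345]
[325.62476525 309.65220217]
```

View pics/w1.png

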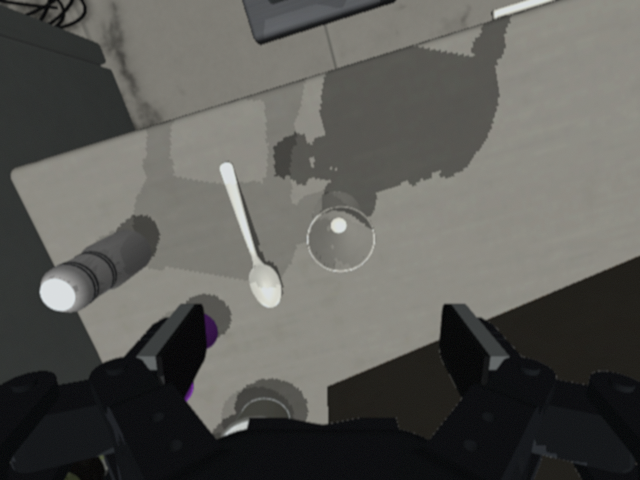

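Rim circle of the jigger is centred at (341,239). The charger's top is at about (60,292) and its foot near (138,243), with the spoon from (228,165) to (266,285).

```bash
python3 - <<'E'
from h import *
print('rim',onz('w1',341,239,78)); print(onz('w1',374.5,238,78)-onz('w1',307,240,78))
print('spout',onz('w1',60,292,94),'foot',onz('w1',138,243,0))
E
```

```text
rim [481.69677776 -87.02904311  78.        ]
[10.93248707 42.88112126  0.        ]
spout [ 461.4853042  -268.17451498   94.        ] foot [ 458.06934551 -258.97230815    0.        ]
```

```bash
python3 -m inch '{"xyz":[[1,5,-30],[1,5,-40],[0,0,-40],[0,0,-25],[0,0,-10],[0,0,0]],"turn":[[0,0,0],[0,0,0],[0,0,0],[0,0,0],[0,0,0],[0,0,0]]}'
```

```text
clock: 2.7
tcp_pos: [481.2, -81.0, 40.2]
ee_rot: [[0.011, 0.265, 0.964], [-0.005, 0.964, -0.265], [-1.0, -0.002, 0.012]]
force: [-0.0, 1.0, -0.7]
grip_width: 1.002
```

```bash
python3 -m inch '{"xyz":[[0,-6,0],[0,0,0]],"turn":[[0,0,0],[0,0,0]]}' && python3 -m inch '{"xyz":[[0,0,0],[0,0,0],[0,0,0],[0,0,0],[0,0,0],[0,0,0]],"turn":[[0,0,0],[0,0,0],[0,0,0],[0,0,0],[0,0,0],[0,0,0]]}' 1 40
```

```text
clock: 2.95
tcp_pos: [483.0, -87.8, 42.7]
ee_rot: [[0.016, 0.264, 0.964], [-0.007, 0.965, -0.264], [-1.0, -0.002, 0.017]]
force: [-0.9, -0.0, -0.4]
grip_width: 1.001
clock: 3.7
tcp_pos: [484.1, -88.4, 44.2]
ee_rot: [[0.018, 0.264, 0.964], [-0.008, 0.964, -0.264], [-1.0, -0.003, 0.019]]
force: [0.3, -0.6, 0.9]
grip_width: 0.509
```

```bash
python3 -m inch '{"xyz":[[0,0,15],[0,0,30],[-2,10,40],[-5,40,10],[-7,55,0],[-7,55,0],[-7,55,0],[-6,50,0]],"turn":[[0,0,0],[0,0,0],[0,0,0],[0,0,0],[0,0,0],[0,0,0],[0,0,0],[0,0,0]]}'
python3 - <<'E'
from h import *
for n in('scene','side','wrist'):grab(n,n+'2')
print(readout.read_state())
a=cv2.imread('pics/scene2.png');b=cv2.imread('pics/side2.png');w=cv2.imread('pics/wrist2.png')
c=lambda i,x,y,ww,h,s:cv2.resize(i[y:y+h,x:x+ww],(ww*s,h*s),interpolation=cv2.INTER_CUBIC)
cv2.imwrite('pics/m2.png',np.vstack([np.hstack([c(a,190,200,130,100,3),c(b,240,260,130,100,3)]),cv2.resize(w[100:],(780,463))])[:600])
E
```

```text
clock: 4.7
tcp_pos: [449.9, 181.1, 149.5]
ee_rot: [[0.026, 0.272, 0.962], [-0.008, 0.962, -0.272], [-1.0, -0.001, 0.028]]
force: [0.7, 0.3, -0.5]
grip_width: 0.506
{'clock': 4.85, 'joints': array([  8.07634125,  -0.72780209, 111.55362862,  -0.71996783,
        67.78616874, -66.11830608]), 'qd': array([-3.5600815 , -0.17015907,  0.40665052, -1.14625825, -0.23552554,
       -1.04359629]), 'tau': array([  1.73273675, -31.07844114, -31.66574836,   0.20210312,
        -0.09016626,   0.16645684]), 'tcp_pos': array([449.68257593, 181.3227193 , 149.24760035]), 'ee_rot': array([[ 2.56426909e-02,  2.67943825e-01,  9.63093224e-01],
       [-8.11070073e-03,  9.63434074e-01, -2.67822704e-01],
       [-9.99638269e-01, -9.43666108e-04,  2.68782544e-02]]), 'force': array([ 0.55068478, -0.02720332, -1.18046742]), 'wrist_torque': array([-0.00274718,  0.00367822, -0.00296762]), 'grip_width': 0.5068954263811163}
```

View pics/m2.png

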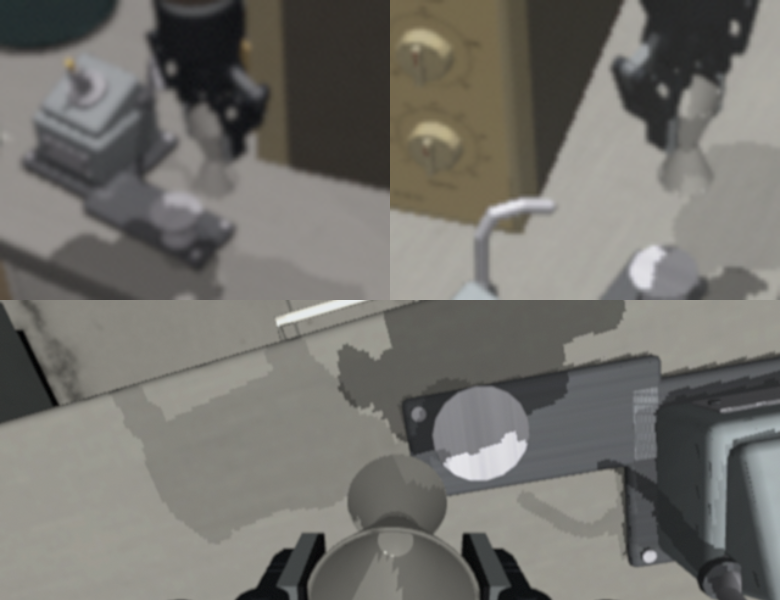

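The wrist view shows the post disc centred at crop (481,434) and the jigger's foot disc at (397,502), gripped straight.

```bash
python3 - <<'E'
from h import *
f='wrist2';k=1.21875
p=onz(f,481/k,100+134/k,50);j=onz(f,397/k,100+202/k,105);print(p,j,p-j)
a=onz(f,433/k,100+134/k,50);b=onz(f,529/k,100+134/k,50);print(np.linalg.norm(a-b))
a=onz(f,348/k,100+202/k,105);b=onz(f,446/k,100+202/k,105);print(np.linalg.norm(a-b))
# post from m2 scene/side crops
print(tri(('scene2',190+176/3,200+209/3),('side2',240+(664-390)/3,260+269/3)))
E
```

```text
[443.15395627 230.65128224  50.        ] [447.39315205 184.44986728 105.        ] [ -4.23919577  46.20141496 -55.        ]
49.119334198712295
40.380446524261636
(array([441.3996434 , 229.46230918,  50.83493724]), [np.float64(0.8), np.float64(0.8)])
```

```bash
python3 - <<'E'
from h import *
print(tri(('scene2',261,261.7),('side2',338.7,319.3)))
k=1.21875
print(tri(('scene2',261,261.7),('side2',338.7,319.3),('wrist2',397/k,100+202/k)))
for z in(95,105):print(onz('wrist2',397/k,100+202/k,z))
E
```

```text
(array([443.87957912, 184.7784345 , 101.63298254]), [np.float64(0.4), np.float64(0.4)])
(array([445.56157892, 184.60275485, 101.61843169]), [np.float64(1.0), np.float64(1.9), np.float64(2.9)])
[451.01808499 183.52409264  95.        ]
[447.39315205 184.44986728 105.        ]
```

```bash
python3 -m inch '{"xyz":[[-1,15,0],[-1,20,0],[-1,10,0],[0,0,-10],[0,0,-15],[0,0,0]],"turn":[[0,0.004,0],[0,0.004,0],[0,0.002,0],[0,0,0],[0,0,0],[0,0,0]]}'
```

```text
clock: 5.6
tcp_pos: [447.1, 224.9, 122.8]
ee_rot: [[0.014, 0.274, 0.962], [-0.009, 0.962, -0.274], [-1.0, -0.005, 0.016]]
force: [0.4, -0.9, -1.6]
grip_width: 0.504
```

```bash
python3 -m inch '{"xyz":[[-1,2,-10],[0,0,0]],"turn":[[0,-0.003,0],[0,0,0]]}'
python3 - <<'E'
from h import *
grab('wrist','w3');s=readout.read_state()['tcp_pos'];print(s.round(1))
w=cv2.imread('pics/w3.png');cv2.imwrite('pics/w3c.png',cv2.resize(w[150:390,180:500],(800,600),interpolation=cv2.INTER_CUBIC))
E
```

```text
clock: 5.85
tcp_pos: [445.9, 226.4, 111.7]
ee_rot: [[0.017, 0.275, 0.961], [-0.01, 0.961, -0.275], [-1.0, -0.005, 0.019]]
force: [0.4, -0.3, -0.7]
grip_width: 0.508
[446.6 226.6 112.5]
```

View pics/w3c.png

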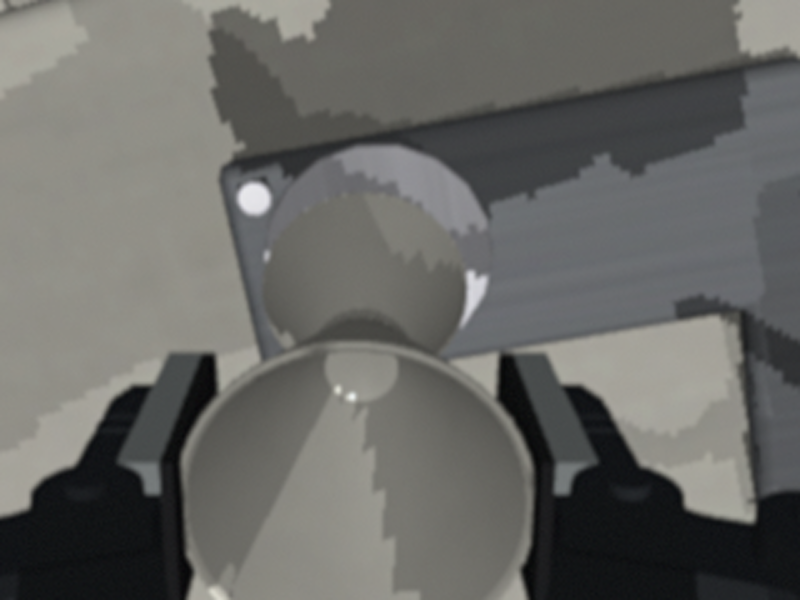

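Post disc: centre (378,256), radius 113. Jigger foot: centre (365,292), radius 102.

```bash
python3 - <<'E'
from h import *
g=lambda x,y,z:onz('w3',180+x/2.5,150+y/2.5,z)
p=g(378,256,50);j=g(365,292,68);print(p,j,p-j)
print(np.linalg.norm(g(491,256,50)-g(265,256,50)),np.linalg.norm(g(467,292,68)-g(263,292,68)))
print(j,'64:',g(365,292,64))
E
```

```text
[443.19808917 230.6154432   50.        ] [444.03414074 227.38458983  68.        ] [ -0.83605156   3.23085338 -18.        ]
49.10643128619073 40.85118962108247
[444.03414074 227.38458983  68.        ] 64: [445.45317965 226.99083079  64.        ]
```

```bash
python3 -m inch '{"xyz":[[-1,1.5,0],[-1,1.5,-6],[0,0,-5],[0,0,-1]],"turn":[[0,0,0],[0,0,0],[0,0,0],[0,0,0]]}'
```

```text
clock: 6.4
tcp_pos: [445.1, 230.0, 100.6]
ee_rot: [[0.02, 0.275, 0.961], [-0.009, 0.962, -0.275], [-1.0, -0.003, 0.022]]
force: [0.1, 0.9, -1.3]
grip_width: 0.513
```

```bash
python3 -m inch '{"xyz":[[0,0,-2.5],[0,0,-1]],"turn":[[0,0.002,0],[0,0,0]]}'
```

```text
clock: 6.65
tcp_pos: [445.2, 230.0, 96.8]
ee_rot: [[0.018, 0.275, 0.961], [-0.009, 0.961, -0.275], [-1.0, -0.004, 0.02]]
force: [0.3, 0.1, -1.9]
grip_width: 0.508
```

```bash
python3 -m inch '{"xyz":[[0,0,-2],[0,0,-1]],"turn":[[0,0,0],[0,0,0]]}'; python3 -m inch '{"xyz":[[0,0,-1.5]],"turn":[[0,0,0]]}'
```

```text
clock: 6.9
tcp_pos: [445.5, 230.0, 94.1]
ee_rot: [[0.019, 0.275, 0.961], [-0.009, 0.961, -0.275], [-1.0, -0.003, 0.02]]
force: [-0.7, -0.4, 4.0]
grip_width: 0.502
clock: 7.02
tcp_pos: [446.1, 230.0, 94.0]
ee_rot: [[0.019, 0.275, 0.961], [-0.009, 0.962, -0.274], [-1.0, -0.004, 0.021]]
force: [-4.7, -0.8, 14.4]
grip_width: 0.505
```

```bash
python3 -m inch '{"xyz":[[-0.3,0,0.3]],"turn":[[0,0,0]]}'; python3 -m inch '{"xyz":[[0,0,0],[0,0,0],[0,0,0],[0,0,0],[0,0,0]],"turn":[[0,0,0],[0,0,0],[0,0,0],[0,0,0],[0,0,0]]}' 0.15
```

```text
clock: 7.15
tcp_pos: [446.1, 230.1, 94.7]
ee_rot: [[0.02, 0.275, 0.961], [-0.009, 0.962, -0.274], [-1.0, -0.003, 0.022]]
force: [-1.2, 1.3, -1.0]
grip_width: 0.508
clock: 7.78
tcp_pos: [446.3, 230.2, 94.6]
ee_rot: [[0.021, 0.275, 0.961], [-0.009, 0.962, -0.274], [-1.0, -0.003, 0.022]]
force: [0.6, 0.1, -0.2]
grip_width: 0.852
```

```bash
python3 -m inch '{"xyz":[[0,0,10],[0,0,30],[0,0,45],[0,0,45],[10,25,25],[20,40,0],[15,40,0],[0,0,0]],"turn":[[0,0,0],[0,-0.02,0],[0,0,0],[0,0,0],[0,0,0],[0,0,0],[0,0,0],[0,0,0]]}'
python3 - <<'E'
from h import *
for n in('scene','side','wrist'):grab(n,n+'4')
a=cv2.imread('pics/side4.png');w=cv2.imread('pics/wrist4.png')
c=lambda i,x,y,ww,h,s:cv2.resize(i[y:y+h,x:x+ww],(ww*s,h*s),interpolation=cv2.INTER_CUBIC)
s=readout.read_state();print(s['tcp_pos'],proj('wrist4',[507,373,100]),proj('wrist4',[443,230,50]))
o=np.zeros((600,800,3),np.uint8);o[:480,:640]=w;o[:,640:]=0
o[480:,:160]=0;x=c(a,290,290,80,80,2);o[:160,640:]=x;cv2.imwrite('pics/m4.png',o[:480])
E
```

```text
clock: 8.78
tcp_pos: [492.3, 338.0, 261.4]
ee_rot: [[0.048, 0.276, 0.96], [-0.006, 0.961, -0.276], [-0.999, 0.007, 0.047]]
force: [-0.5, -0.5, -0.4]
grip_width: 0.851
[491.73703375 335.53110161 261.22326858] [373.17990326 216.90142938] [192.96088369 179.73038134]
```

View pics/m4.png

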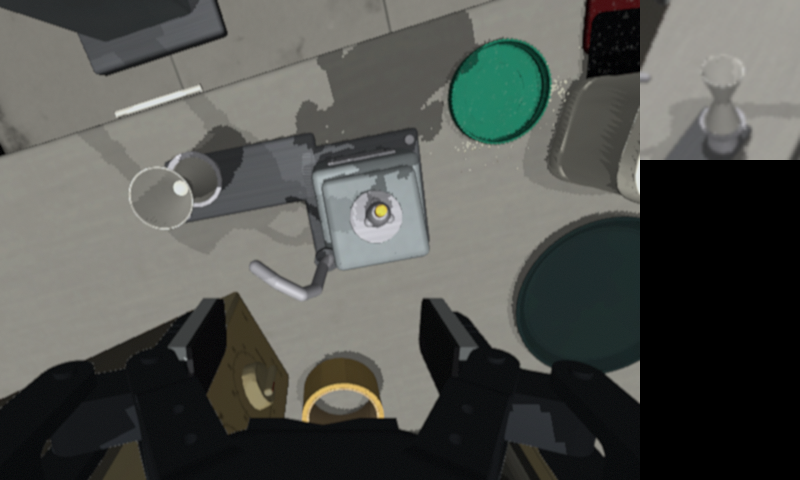

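Jigger is standing upright on the post. In the wrist view the flange is centred at about (376,215), the pin end at (380,211), and the drip plate's far edge runs (190,220)–(310,200).

```bash
python3 - <<'E'
from h import *
f='wrist4'
im=cv2.imread('pics/wrist4.png').astype(int)
# flange: bright nearly-neutral disc
m=((im.min(2)>135)&(im.max(2)-im.min(2)<40)).astype(np.uint8);m[:180]=0;m[255:]=0;m[:,:335]=0;m[:,420:]=0
n,l,st,ce=cv2.connectedComponentsWithStats(m);print(st[1:],ce[1:])
c=max(cv2.findContours(m,0,1)[0],key=len);h=cv2.convexHull(c);print(cv2.fitEllipse(h),cv2.minEnclosingCircle(h))
y=((im[...,2]>150)&(im[...,0]<80)).astype(np.uint8);y[:190]=0;y[235:]=0;y[:,350:410]*=1;y[:,:350]=0;y[:,410:]=0
n,l,st,ce2=cv2.connectedComponentsWithStats(y);print(st[1:],ce2[1:])
print('flange z100',onz(f,376,215,100),'pin z143.2',onz(f,380,211,143.2))
print('flange tri',tri((f,376,215),('scene0',219.5,229),('side0',271.7,375)));print('pin',tri((f,380,211),('scene0',213,221),('side0',277,364.3)))
d=onz(f,310,200,10)-onz(f,190,220,10);print('edge dir',d/np.linalg.norm(d))
d=onz(f,412,129,10)-onz(f,316,146,10);print(d/np.linalg.norm(d))
for a,b in(((341,269),(427,252)),((324,183),(413,166)),((324,183),(341,269)),((413,166),(427,252))):
    d=onz(f,*b,95)-onz(f,*a,95);print(a,b,d)
print('rim',onz(f,160,198,128))
E
```

```text
[[ 335  180   85   75 5175]
 [ 369  192    1    1    1]
 [ 372  208   16   14   73]] [[376.56386473 220.35555556]
 [369.         192.        ]
 [378.17808219 216.16438356]]
((376.64434814453125, 222.18678283691406), (93.08110809326172, 129.68824768066406), 176.46543884277344) ((377.0, 218.5), 54.993282318115234)
[[376 205  11  12  36]] [[379.75       209.30555556]]
flange z100 [506.12514112 375.50748925 100.        ] pin z143.2 [491.83488567 375.8114514  143.2       ]
flange tri (array([506.73608596, 374.39386688,  97.09529858]), [np.float64(1.3), np.float64(1.6), np.float64(1.5)])
pin (array([490.94196077, 376.29281592, 139.68649978]), [np.float64(1.8), np.float64(0.6), np.float64(1.4)])
edge dir [0.11723108 0.99310466 0.        ]
[0.11351029 0.99353682 0.        ]
(341, 269) (427, 252) [ 5.47997393 72.27987746  0.        ]
(324, 183) (413, 166) [ 6.66144706 69.49321565  0.        ]
(324, 183) (341, 269) [73.44366769 -6.50960808  0.        ]
(413, 166) (427, 252) [72.26219456 -3.72294628  0.        ]
rim [443.38198598 230.75490085 128.        ]
```

Nipple is at (506.4, 375.2, 100) with axis ≈ (-0.341, 0.033, 0.939). Its distance to the post comes out at 157.6 mm, which agrees with the 158 given. Going to the charger next.

```bash
python3 -m inch '{"xyz":[[-5,-58,0],[-5,-60,0],[-5,-60,0],[-5,-60,0],[-5,-60,0],[-5,-60,0],[0,-60,0],[0,-60,-5]],"turn":[[0,0.012,0],[0,0.012,0],[0,0.012,0],[0,0.012,0],[0,0,0],[0,0,0],[0,0,0],[0,0,0]]}' 0 60; python3 -m inch '{"xyz":[[0,-45,-20],[0,-30,-30],[0,0,0],[0,0,0]],"turn":[[0,0,0],[0,0,0],[0,0,0],[0,0,0]]}'
```

```text
clock: 9.93
tcp_pos: [452.9, -157.8, 258.0]
ee_rot: [[0.003, 0.28, 0.96], [-0.011, 0.96, -0.28], [-1.0, -0.009, 0.006]]
force: [1.4, 0.2, 0.7]
grip_width: 1.004
clock: 10.42
tcp_pos: [448.3, -240.0, 208.4]
ee_rot: [[0.004, 0.291, 0.957], [-0.013, 0.957, -0.291], [-1.0, -0.011, 0.008]]
force: [0.5, -0.3, -0.3]
grip_width: 1.0
```

```bash
python3 - <<'E'
from h import *
grab('wrist','w5');print(readout.read_state()['tcp_pos'],proj('w5',[460,-268,96]),proj('w5',[460,-268,0]))
w=cv2.imread('pics/w5.png');cv2.imwrite('pics/w5c.png',w[100:400])
E
```

```text
[ 448.23235274 -239.74378164  208.28926544] [292.02898611 263.13198032] [301.05695927 229.00453725]
```

View pics/w5c.png

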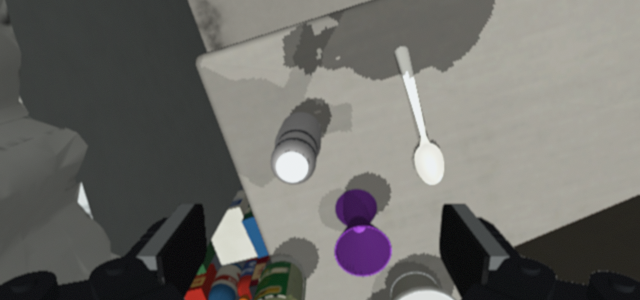

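Charger's cap is at (293,264) in the full frame; this confirms the charger at about (460,-268).

```bash
python3 - <<'E'
from h import *
w=cv2.imread('pics/w5.png').min(2);m=(w>190).astype(np.uint8);m[:,:260]=0;m[:,330:]=0;m[:220]=0;m[300:]=0
n,l,st,ce=cv2.connectedComponentsWithStats(m);i=1+st[1:,4].argmax();print(st[i],ce[i],onz('w5',*ce[i],94))
print(onz('w5',293.5,261,88), onz('w5',271,261,88)-onz('w5',316,261,88))
E
```

```text
[275 251  33  32 809] [291.31149567 266.55500618] [ 462.83986201 -269.64386114   94.        ]
[ 461.21623529 -268.0375691    88.        ] [ -9.19592874 -30.41476859   0.        ]
```

```bash
python3 -m inch '{"xyz":[[6,-14,-15],[7,-15,-30],[0,0,-40],[0,0,0],[0,0,0]],"turn":[[0.006,0.002,0],[0.006,0.002,0],[0,0,0],[0,0,0],[0,0,0]]}'
```

```text
clock: 11.1
tcp_pos: [465.7, -267.5, 129.9]
ee_rot: [[0.01, 0.284, 0.959], [-0.009, 0.959, -0.284], [-1.0, -0.006, 0.012]]
force: [0.8, 0.2, -0.5]
grip_width: 1.001
```

```bash
python3 -m inch '{"xyz":[[-2,-1,-25],[-2,0,-30],[0,0,-20],[0,0,-8],[0,0,0]],"turn":[[0.006,0.004,0],[0.003,0.006,0],[0,0.003,0],[0,0.003,0],[0,0,0]]}'
```

```text
clock: 11.72
tcp_pos: [468.3, -272.1, 57.1]
ee_rot: [[0.008, 0.281, 0.96], [-0.013, 0.96, -0.281], [-1.0, -0.01, 0.012]]
force: [0.3, 0.1, -0.1]
grip_width: 1.002
```

```bash
python3 -m inch '{"xyz":[[-6,3,-6],[-2,1,-5],[-1,0,0]],"turn":[[0.008,0.006,0],[0.006,0.004,0],[0,0,0]]}'; python3 - <<'E'
from h import *
grab('wrist','w6');grab('side','side6');print(readout.read_state()['tcp_pos'])
E
```

```text
clock: 12.1
tcp_pos: [460.2, -269.0, 48.2]
ee_rot: [[0.001, 0.28, 0.96], [-0.001, 0.96, -0.28], [-1.0, -0.001, 0.001]]
force: [-0.8, 0.1, 0.1]
grip_width: 1.004
[ 460.35654483 -269.12638052   48.42579603]
```

```bash
python3 -m inch '{"xyz":[[1,0.3,-1],[0,0,0]],"turn":[[0,0,0],[0,0,0]]}'; python3 -m inch '{"xyz":[[0,0,0],[0,0,0],[0,0,0],[0,0,0],[0,0,0],[0,0,0]],"turn":[[0,0,0],[0,0,0],[0,0,0],[0,0,0],[0,0,0],[0,0,0]]}' 1 100;
```

```text
clock: 12.45
tcp_pos: [461.6, -269.0, 47.6]
ee_rot: [[0.002, 0.28, 0.96], [-0.002, 0.96, -0.28], [-1.0, -0.001, 0.002]]
force: [0.0, 0.5, -0.1]
grip_width: 0.999
clock: 13.2
tcp_pos: [461.7, -269.0, 47.9]
ee_rot: [[0.002, 0.28, 0.96], [-0.002, 0.96, -0.28], [-1.0, -0.002, 0.002]]
force: [-0.6, -0.2, 1.2]
grip_width: 0.347
```

```bash
python3 -m inch '{"xyz":[[0,0,20],[0,0,50],[0,10,55],[-5,45,30],[0,60,20],[0,60,0],[0,60,0],[0,60,0]],"turn":[[0,0,0],[0,0,0],[0,0,0],[0,0,0],[0,0,0],[0,0,0],[0,0,0],[0,0,0]]}';python3 -m inch '{"xyz":[[0,60,0],[0,60,0],[0,60,0],[0,60,0],[0,50,0],[0,20,0],[0,0,0]],"turn":[[0,0,0],[0,0,0],[0,-0.06,0],[-0.005,-0.06,0],[-0.01,-0.06,0],[-0.01,-0.06,0],[0,0,0]]}'
```

```text
clock: 14.2
tcp_pos: [452.8, 32.9, 224.0]
ee_rot: [[0.0, 0.289, 0.957], [0.003, 0.957, -0.289], [-1.0, 0.003, -0.001]]
force: [1.9, -1.1, -1.0]
grip_width: 0.352
clock: 15.08
tcp_pos: [447.0, 356.3, 218.9]
ee_rot: [[0.239, 0.276, 0.931], [-0.021, 0.96, -0.279], [-0.971, 0.047, 0.236]]
force: [0.6, -0.6, -2.3]
grip_width: 0.351
```

```bash
cat > go.py <<'E'
import sys
from h import *
from scipy.spatial.transform import Rotation as Ro
d=float(sys.argv[1]); off=np.array([float(a) for a in sys.argv[2:5]] or [0,0,0]) # world correction of nipple
n=np.array([-.3413,.0326,.9394]);F=np.array([506.4,375.2,100])+off;L=47.9
s=readout.read_state();p=np.array(s['tcp_pos']);x=np.array(s['ee_rot'])[:,0]
ax=np.cross(x,-n);a=np.arcsin(np.linalg.norm(ax));t=ax/np.linalg.norm(ax)*a
m=p+L*x;v=m-F
print('xyz',(F+n*(d+L)-p).round(1),'turn',t.round(4),'| mouth h',(v@n).round(1),'lat',(v-n*(v@n)).round(1),'F',s['force'].round(1),'axial',(s['force']@n).round(1),'tau',s['wrist_torque'].round(2),s['clock'])
E
python3 go.py 65
```

```text
xyz [ 20.8  22.6 -12.8] turn [-0.0115 -0.1066 -0.0005] | mouth h 83.7 lat [-19.3 -22.7  -6.2] F [ 0.6 -0.6 -2.3] axial -2.3 tau [-0.02  0.27  0.03] 15.075
```

```bash
python3 -m inch '{"xyz":[[7,8,-4],[8,8,-4],[5,6,-4],[0,0,0]],"turn":[[-0.004,-0.04,0],[-0.004,-0.04,0],[-0.003,-0.026,0],[0,0,0]]}'; python3 go.py 65; python3 - <<'E'
from h import *
for n in('scene','side','wrist'):grab(n,n+'7')
a=cv2.imread('pics/scene7.png');b=cv2.imread('pics/side7.png');w=cv2.imread('pics/wrist7.png')
c=lambda i,x,y,ww,h,s:cv2.resize(i[y:y+h,x:x+ww],(ww*s,h*s),interpolation=cv2.INTER_CUBIC)
cv2.imwrite('pics/m7.png',np.vstack([np.hstack([c(a,180,180,80,80,5)[:300],c(b,235,320,80,80,5)[:300]]),c(w,200,150,320,120,2)[:, :800] if 0 else cv2.resize(w[130:370],(800,300))]))
E
```

```text
clock: 15.58
tcp_pos: [467.7, 374.7, 204.2]
ee_rot: [[0.337, 0.274, 0.901], [-0.037, 0.96, -0.278], [-0.941, 0.061, 0.334]]
force: [0.7, 0.1, -2.2]
grip_width: 0.351
xyz [0.1 4.2 1.9] turn [ 0.0041 -0.004   0.0016] | mouth h 63.1 lat [-1.  -4.3 -0.2] F [ 0.7  0.1 -2.2] axial -2.3 tau [-0.05  0.29 -0.  ] 15.575
```

View pics/m7.png

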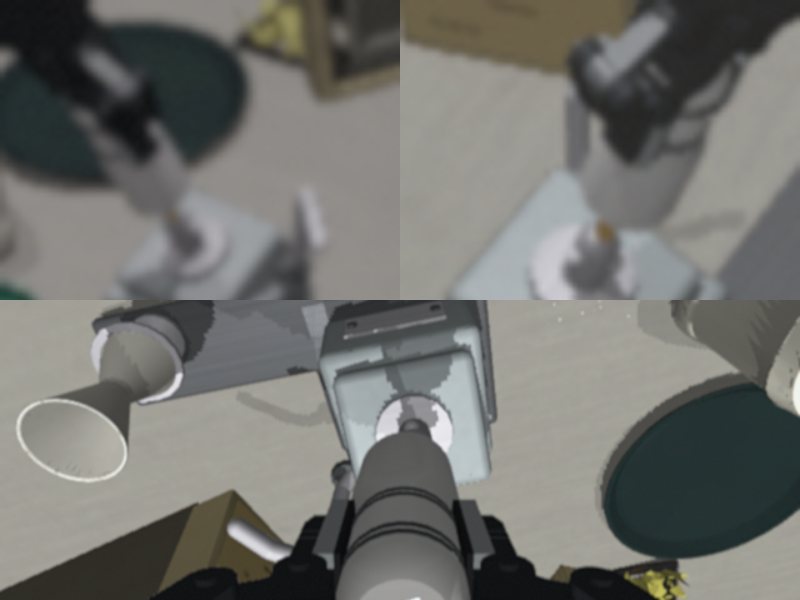

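Jigger still stands. In the wrist crop the charger's mouth end is centred near x=408, just short of the nipple at (414,427), so it sits slightly to the left. That matches the kinematics, which say 4 mm of +y is still missing. I'll compare it with the predicted projections.

```bash
python3 - <<'E'
from h import *
s=readout.read_state();p=s['tcp_pos'];R=s['ee_rot'];f='wrist7'
n=np.array([-.3413,.0326,.9394]);F=np.array([506.4,375.2,100])
cr=lambda q:((q-[0,130])*1.25+[0,300]).round(1)
print('tcp',p.round(1))
for h in(0,46):print('nip',h,cr(proj(f,F+n*h)))
print('flange edges y',cr(proj(f,F+21*R[:,1])),cr(proj(f,F-21*R[:,1])))
for h,r in((0,19),(5,19),(42,19),(68,16)):
    c=p+R[:,0]*(47.9-h);print('ch',h,cr(proj(f,c)),cr(proj(f,c+r*R[:,1])),cr(proj(f,c-r*R[:,1])))
c=p+R[:,0]*47.9;print('mouth scene/side',(proj('scene7',c)-[180,180])*5,(proj('side7',c)-[235,320])*5+[400,0])
for q in(F,F+46*n):print('nip scene/side',(proj('scene7',q)-[180,180])*5,(proj('side7',q)-[235,320])*5+[400,0])
print('mouth ends',[(proj('side7',c+19*k*ld('side7')[1][:3,0])-[235,320])*5+[400,0] for k in(1,-1)],[(proj('scene7',c+19*k*ld('scene7')[1][:3,0])-[180,180])*5 for k in(1,-1)])
E
```

```text
tcp [468.2 375.  205.4]
nip 0 [413.9 432.8]
nip 46 [415.5 458.9]
flange edges y [453.2 432.8] [374.7 432.8]
ch 0 [406.8 474.9] [453.2 474.8] [360.5 474.9]
ch 5 [406.9 479.1] [454.4 479. ] [359.4 479.1]
ch 42 [407.5 517.9] [465.5 517.9] [349.5 518. ]
ch 68 [408.1 557.5] [466.  557.5] [350.2 557.5]
mouth scene/side [158.26004494 184.66732337] [622.64882755 184.22136609]
nip scene/side [192.85102673 242.2831707 ] [579.13529727 270.6866805 ]
nip scene/side [164.39451447 200.0689456 ] [606.24209329 214.97877879]
mouth ends [array([673.11594979, 184.22136609]), array([572.18170531, 184.22136609])] [array([191.27199   , 184.66732337]), array([125.24809989, 184.66732337])]
```

```bash
python3 -m inch '{"xyz":[[0,2,-1],[0.5,2,-2],[2,0,-6]],"turn":[[0.002,-0.002,0.001],[0.002,-0.002,0.001],[0,0,0]]}' >/dev/null; python3 go.py 46
```

```text
xyz [ 2.9 -0.9 -9.1] turn [-0.0023  0.0035 -0.001 ] | mouth h 55.6 lat [0.6 0.7 0.2] F [ 0.4 -0.2 -2.6] axial -2.6 tau [ 0.    0.29 -0.04] 16.1
```

```bash
python3 -m inch '{"xyz":[[1.5,-0.5,-5],[1.5,-0.4,-5],[2,0,-6],[2,0,-6]],"turn":[[-0.001,0.002,0],[-0.001,0.002,0],[0,0,0],[0,0,0]]}' >/dev/null; python3 go.py 28
```

```text
xyz [ 1.8 -0.3 -1.8] turn [ 0.0002 -0.0018  0.0001] | mouth h 30.3 lat [-1.1  0.2 -0.4] F [ 0.7 -0.7 -1.7] axial -1.8 tau [0.05 0.29 0.01] 16.6
```

```bash
python3 -m inch '{"xyz":[[1.8,-0.2,-3],[1,0,-2]],"turn":[[0,-0.002,0],[0,0,0]]}' >/dev/null; python3 go.py 22;  python3 -m inch '{"xyz":[[1,0,-2.5]],"turn":[[0,0,0]]}' >/dev/null; python3 go.py 20
```

```text
xyz [ 1.  -0.1 -1.3] turn [ 0.0008 -0.0006  0.0003] | mouth h 23.6 lat [-0.5 -0.  -0.2] F [-0.3 -0.2 -2. ] axial -1.8 tau [0.02 0.31 0.04] 16.85
xyz [ 0.5 -0.2 -0.8] turn [ 0.0006 -0.0002  0.0002] | mouth h 20.9 lat [-0.2  0.1 -0.1] F [ 0.6  0.  -2.2] axial -2.2 tau [ 0.06  0.28 -0.06] 16.975
```

```bash
for i in 1; do python3 -m inch '{"xyz":[[0.8,-0.1,-1.8]],"turn":[[0,0,0]]}' >/dev/null; python3 go.py 17; done; python3 -m inch '{"xyz":[[0.7,0,-1.9]],"turn":[[0,0,0]]}' >/dev/null; python3 go.py 15
```

```text
xyz [ 0.7 -0.2 -1.7] turn [ 0.0005 -0.0002  0.0002] | mouth h 18.9 lat [-0.   0.2 -0. ] F [-0.5  0.4 -2.7] axial -2.4 tau [0.04 0.29 0.01] 17.1
xyz [ 0.5 -0.4 -1.8] turn [0.0004 0.0001 0.0001] | mouth h 16.8 lat [0.1 0.3 0. ] F [-0.6  1.  -1.5] axial -1.2 tau [ 0.02  0.28 -0.01] 17.225
```

```bash
python3 -m inch '{"xyz":[[0.5,-0.3,-2]],"turn":[[0,0,0]]}' >/dev/null; python3 go.py 13; python3 -m inch '{"xyz":[[0.5,-0.2,-2]],"turn":[[0,0,0]]}' >/dev/null; python3 go.py 11
```

```text
xyz [ 0.6 -0.5 -2.5] turn [-0.0002  0.0007 -0.0001] | mouth h 15.6 lat [0.4 0.4 0.1] F [-5.5 -0.6  6. ] axial 7.5 tau [-0.11  0.83 -0.05] 17.35
xyz [ 0.7 -0.8 -3.8] turn [-0.0006  0.0013 -0.0003] | mouth h 14.9 lat [0.7 0.7 0.2] F [-6.4 -2.1  7.2] axial 8.9 tau [-0.41  1.03 -0.15] 17.475
```

```bash
python3 -m inch '{"xyz":[[0.3,-0.8,-3]],"turn":[[-0.0006,0.0013,0]]}' >/dev/null; python3 go.py 11; python3 -m inch '{"xyz":[[0.4,-0.5,-3]],"turn":[[0,0,0]]}' >/dev/null; python3 go.py 9
```

```text
xyz [ 0.2 -0.6 -2.6] turn [-0.0011  0.0013 -0.0005] | mouth h 13.5 lat [0.7 0.6 0.2] F [-5.7 -0.4  6.4] axial 7.9 tau [-0.09  0.83 -0.03] 17.6
xyz [ 0.5 -0.5 -2.4] turn [-0.0017  0.0018 -0.0007] | mouth h 11.4 lat [0.4 0.6 0.1] F [-4.  -0.4  0.3] axial 1.7 tau [-0.03  0.68 -0.04] 17.725
```

It has snapped past the balls (axial force fell from 9 to 1.7 N). I'll press on gently against the valve spring.

```bash
python3 -m inch '{"xyz":[[0.3,-0.4,-2]],"turn":[[-0.0017,0.0018,0]]}' >/dev/null; python3 go.py 6; python3 -m inch '{"xyz":[[0.3,-0.3,-2]],"turn":[[0,0,0]]}' >/dev/null; python3 go.py 4
```

```text
xyz [ 1.1 -0.4 -3. ] turn [-0.0007  0.0003 -0.0003] | mouth h 9.2 lat [-0.   0.3 -0. ] F [ 1.8  1.1 -4.7] axial -4.9 tau [0.32 0.08 0.14] 17.85
xyz [ 1.2 -0.3 -2.5] turn [-0.0011  0.0009 -0.0004] | mouth h 6.8 lat [-0.2  0.3 -0.1] F [-0.4  0.6  1.4] axial 1.5 tau [0.16 0.25 0.06] 17.975
```

```bash
python3 -m inch '{"xyz":[[0.9,-0.3,-2.3]],"turn":[[0,0,0]]}' >/dev/null; python3 go.py 3; python3 -m inch '{"xyz":[[0.9,-0.2,-2.3]],"turn":[[-0.001,0.001,0]]}' >/dev/null; python3 go.py 1
```

```text
xyz [ 0.6 -0.2 -1.3] turn [-0.0013  0.001  -0.0005] | mouth h 4.4 lat [-0.1  0.2 -0. ] F [-3.4  0.7  2.7] axial 3.7 tau [0.1  0.54 0.05] 18.1
xyz [ 0.4 -0.1 -1.1] turn [-0.0005 -0.0001 -0.0002] | mouth h 2.2 lat [0.  0.1 0. ] F [-4.5 -0.3  3.4] axial 4.7 tau [0.04 0.7  0.03] 18.225
```

```bash
python3 -m inch '{"xyz":[[0.8,-0.2,-2.3]],"turn":[[0,0,0]]}' >/dev/null; python3 go.py 0; python3 -m inch '{"xyz":[[0.8,-0.2,-2.3]],"turn":[[-0.001,0.001,0]]}' >/dev/null; python3 go.py 0
```

```text
xyz [-0.1 -0.1 -0. ] turn [-0.0006 -0.     -0.0002] | mouth h 0.0 lat [0.1 0.1 0. ] F [-4.4  0.3  3.5] axial 4.8 tau [-0.03  0.74 -0.01] 18.35
xyz [-0.9 -0.5 -0. ] turn [ 0.     -0.0003  0.    ] | mouth h -0.3 lat [0.8 0.5 0.3] F [-17.3  -2.2  24.5] axial 28.9 tau [-0.84  1.71 -0.4 ] 18.475
```

```bash
python3 -m inch '{"xyz":[[0.1,-0.3,-1.3],[0.1,-0.2,-1.3]],"turn":[[0,0,0],[0,0,0]]}' >/dev/null; python3 go.py 0;
```

```text
xyz [-1.3 -0.7 -0.3] turn [-0.0004  0.0012 -0.0002] | mouth h -0.2 lat [1.3 0.7 0.5] F [-8.7 -1.7  9. ] axial 11.4 tau [-0.39  1.13 -0.2 ] 18.725
```

```bash
python3 -m inch '{"xyz":[[-0.2,-0.3,-1.8]],"turn":[[0,0,0]]}' >/dev/null; python3 go.py 0; python3 - <<'E'
from h import *
for n in('scene','side','wrist'):grab(n,n+'8')
a=cv2.imread('pics/scene8.png');b=cv2.imread('pics/side8.png');w=cv2.imread('pics/wrist8.png')
c=lambda i,x,y,ww,h,s:cv2.resize(i[y:y+h,x:x+ww],(ww*s,h*s),interpolation=cv2.INTER_CUBIC)
cv2.imwrite('pics/m8.png',np.vstack([np.hstack([c(a,180,200,100,75,4),c(b,245,325,100,75,4)]),cv2.resize(w[130:370],(800,300))]))
E
python3 go.py 0
```

```text
xyz [-1.3 -0.7 -0.3] turn [-0.0006  0.0023 -0.0003] | mouth h -0.2 lat [1.4 0.7 0.5] F [-8.9 -0.8 13.9] axial 16.1 tau [-0.5   1.08 -0.25] 18.85
xyz [-1.3 -0.6 -0.2] turn [-0.0006  0.0022 -0.0003] | mouth h -0.2 lat [1.4 0.7 0.5] F [-9.5 -2.5 12.2] axial 14.6 tau [-0.43  1.04 -0.23] 19.0
```

View pics/m8.png

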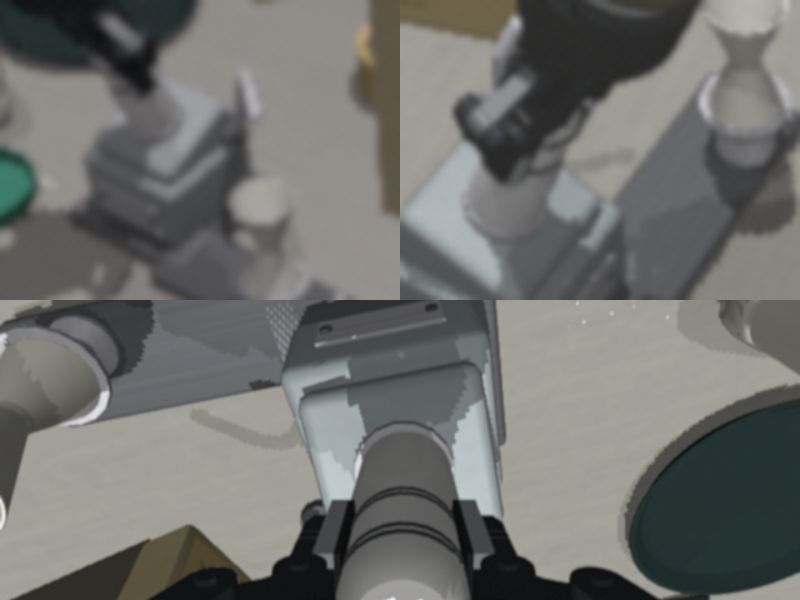

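The side and wrist views show the charger seated squarely on the flange, and the jigger upright and central on the post. The push is steady at about 15 N along the axis, so I'm handing in.

```bash
python3 -c "
from station import hand_in
print(hand_in())"
```

```text
the job is handed in; nothing more can be done
None
```

The jigger stands on the drip post, and the charger is snapped onto the nipple and held pressed home. I handed the job in at 19 s with the charger still gripped at 100 N.

- **Jigger:** after I let go, the wrist camera put its rim within about 0.2 mm of the post's centre. The last pictures still show it upright.
- **Charger:** the force along the nipple peaked at 9 N passing the balls, then dropped as the charger was drawn on. It met hard contact at the computed flange height, where the mouth reads −0.2 mm.
- **Push:** the highest reading was 29 N, for one row at contact. I eased it to a steady 15 N or so, which is above the 8.6 N the spring needs.
- **Disagreement:** with the charger seated, the arm's pose implies the mouth is 1.6 mm off the nipple's axis, with a small sideways load. The bore has only about 1.2 mm of play each way, so I put this down to the camera calibration and the charger giving slightly in the grip. The pictures show it square on the flange.
- **Bystanders:** nothing was seen to touch the spoon, the cup or the purple look-alike. I took no final picture of them.
- **Valve:** I had no direct reading of the valve pin. Fully home is inferred from the height and the force.

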